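# Load and lock the paint test panel holder

### The job

Load the test panel holder for the spray booth: lift the bolt's handle out of its notch and draw the bolt fully out, then slide every test panel on the bench nose first into a bay of its own, flat under the fixed bar and fully home against the back stop. Then push the bolt fully shut again behind the panels and lay its handle down in the notch; do not knock over the bottle or the tin.

Things in the scene. Friction and masses are not known exactly. Their poses are not given: they have to be found in the camera images.
- holder: fixed panel holder. Base plate 12 mm thick, x = -150 to 85, y = -92 to 92 mm, origin on the bench below it; x: the way panels are pushed in, away from the robot; y along the bolt; yaw within 0.12 rad. Three bays side by side, floor at z = 12 mm, 50 mm wide between ribs 10 mm high from x = -20 to 75 mm. A panel fully home has its origin at x = 15 mm, its block before the bar at x = -23 mm
- slot_bar (a point): middle of the underside of the fixed bar that crosses all bays, at holder x = 25, y = 0, z = 22 mm: it spans x = 5 to 45 mm, is 20 mm thick (top at z = 42 mm) and leaves slots 10 mm high above the bay floors; axes as the holder's
- bolt (a joint): slide of the barrel bolt, m: 0 = shut, 0.18 = fully drawn out towards holder +y, bay mouths clear. The rod, 14 mm thick, axis at holder x = -56, z = 20 mm, when shut crosses all bay mouths 4 mm behind the tails of panels that are home, its tip in the keeper at the -y end. Its trough (12 mm foot plate) runs at the +y side to y = 328 mm. About 2 N of friction; stays where left
- bolt_handle (a joint): turn of the bolt's handle about the rod axis, rad: 0 = down in the notch, leaning 0.35 above level towards holder -x; grows as it is lifted, stop at 1.3. In the notch (16 mm wide, stem 10 mm) the bolt cannot slide. Elsewhere the stem, let go, rests on a ledge (top z = 34 mm, holder x = -80 to -74) at about 0.5; above about 0.65 it is clear of notch and ledge. Falls by its own weight
- bolt_knob (a point): middle of the handle's black round grip, 16 mm thick and 40 mm long along the stem, 54 mm from the rod axis. With slide s (mm) and turn a it lies at holder x = -56 - 54 cos(0.35 + a), y = 128 + s, z = 20 + 54 sin(0.35 + a) mm
- bay_left (a point): left (holder +y) bay: point on the bay floor at the middle of the foot of the back stop, where the middle of a panel's nose edge comes when fully home; axes as the holder's. At holder x = 75, y = 56, z = 12 mm. Any panel fits any bay, one per bay
- bay_mid (a point): middle bay: point on the bay floor at the middle of the foot of the back stop, where the middle of a panel's nose edge comes when fully home; axes as the holder's. At holder x = 75, y = 0, z = 12 mm. Any panel fits any bay, one per bay
- bay_right (a point): right (holder -y) bay: point on the bay floor at the middle of the foot of the back stop, where the middle of a panel's nose edge comes when fully home; axes as the holder's. At holder x = 75, y = -56, z = 12 mm. Any panel fits any bay, one per bay
- panel0: loose test panel: aluminium plate 120 (x) by 46 (y) by 5 mm, about 100 g, with a black grip block 24 (x) by 14 (y) mm rising to 33 mm above the underside, centred at x = -38 mm, y = 0. Origin: centre of the underside; x points to the nose, the end away from the block (its last 8 mm is 38 mm wide), z up. Starts flat on a 3 mm cardboard sheet at the robot's right. May be absent (None)
- panel0_nose (a point): middle of the nose edge of panel0, on its underside (x = +60 mm)
- panel1: loose test panel: aluminium plate 120 (x) by 46 (y) by 5 mm, about 100 g, with a black grip block 24 (x) by 14 (y) mm rising to 33 mm above the underside, centred at x = -38 mm, y = 0. Origin: centre of the underside; x points to the nose, the end away from the block (its last 8 mm is 38 mm wide), z up. Starts flat on a 3 mm cardboard sheet at the robot's right. May be absent (None)
- panel1_nose (a point): middle of the nose edge of panel1, on its underside (x = +60 mm)
- panel2: loose test panel: aluminium plate 120 (x) by 46 (y) by 5 mm, about 100 g, with a black grip block 24 (x) by 14 (y) mm rising to 33 mm above the underside, centred at x = -38 mm, y = 0. Origin: centre of the underside; x points to the nose, the end away from the block (its last 8 mm is 38 mm wide), z up. Starts flat on a 3 mm cardboard sheet at the robot's right. May be absent (None)
- panel2_nose (a point): middle of the nose edge of panel2, on its underside (x = +60 mm)
- bottle: bystander: loose blue bottle, 52 mm thick, 150 mm tall, standing beyond the holder; origin at the centre of its foot, z up
- tin: bystander: loose paint tin, 90 mm thick, 110 mm tall, standing beyond the cardboard sheet; origin at the centre of its foot, z up
Not all that is in view belongs to the job. Leave any blue or yellow look-alike of the panel2 alone. What is shaped like the panel1 but orange is not meant.

How it is judged:
By the outcome, as a careful person would: the job done as asked, in the order asked, and still so for the second after the job is handed in, with the robot touching nothing.
Of panel0, panel1, panel2 only 2 to 3 are there at a start; the rules pass over those that are not, and their reading is None.
At some moment in a run one of panel0, panel1, panel2 may be knocked a few centimetres aside while the robot is not near it.
Once in a run the grip may slacken for a moment while it holds something.
It also fails if it takes over 210 s, if anything falls off the work surface, if the arm or the gripper's body presses on something with over 40 N, if the wrist force passes 120 N, or if a joint passes its speed limit or range.

### The arm

A 6-joint arm with a two-finger parallel gripper is mounted at the origin on the work surface. World frame = base frame: x ahead of the robot, y to its left, z up, the work surface at z = 0. Lengths are in mm, angles in rad, forces in N, time in s.
With the tool pointing down it reaches from about 300 to 875 mm from the base axis. Payload 6.4 kg.
Tool frame: the origin (TCP) lies midway between the tips of the shut fingers; the grasp point (between the pads) lies 19 mm behind it; z points along the fingers, y is the line along which they close (so a half turn about z gives the same grasp; the last joint's range is limited). The gripper opens to 85 mm and grips with 20 to 120 N. Pads are 22 mm wide; open, the fingers measure 114 mm over their backs; the gripper's body (76 mm by 85 mm) begins 54 mm behind the grasp point. The pads swing forward as they close: fully open they stand 13 mm farther back than shut.
Start: joints at [-1.357, 0.181, 1.607, -0, 1.354, -0.206], TCP at [234.374, -525.081, 231.288] pointing down, gripper open.
Joint ranges: [-2.99, 2.99], [-0.89, 2.07], [0.3, 2.58], [-1.14, 4.28], [0, 2.63], [-3.12, 3.12]. Speed limits (rad/s): [2.57, 2.57, 3.01, 3.14, 3.14, 3.14].

### API

Orientations are given as a unit quaternion [x, y, z, w].
In Python, from plant import bot gives the robot as it stands.
- The arm moves only by the tool apply_moves, never from a script. Its argument "plan" is a list of rows, each a list of 7 numbers: the turn, a rotation vector about the tool's x, y, z in degrees, then the shift along the tool's x, y, z in mm, then the opening, from 0 (shut) to 1 (fully open). A call has 1 to 8 rows; each row shifts and turns the commanded pose from where the row before left it, along the tool's axes as they then stand; what a row does not reach is not made up. A row lasts 1/10 s, in which the tool goes at most 50 mm and 8.59 degrees, less where a joint would pass 70% of its speed; a pose out of reach is approached as far as the arm can. A call is refused whole if a number of a shift passes 50 or a number of a turn 8.59, either way. A call with a gripper value outside its range is refused whole. The fingers move at their own pace and stop on an object; "grip_force" is the grip in N (left out, the last holds). Time passes only in rows, so rows that do not move let the fingers close. It gives the time, the measured TCP pose, the force, the opening and the grip force at its end, in the units of the state.
- bot.state(): the state, without advancing time (a new reading comes with each control period).
- bot.snapshot(name): name is "scene" or "top" or "wrist"; returns a dict with "color" (384x512x3 uint8, red, green, blue), "fx", "fy", "cx", "cy" (pixels), "k1" (the pictures are not rectified: a ray, as slopes to the right and down, at radius r is drawn at 1 + k1 r^2 times it, then the intrinsics apply), "rvec" (rotation vector, rad) and "tvec" (3), from world to camera coordinates, as OpenCV has them. Camera axes: x right, y down, z forward; pixel columns grow to the right and rows downward; lengths in mm; the calibration is good to about 2 mm. A picture is of the moment at which its call begins. There is no depth.
- bot.finish_job(): hands the job in; it is judged then, once.
The state is a dict: "clock": time; "q": joint angles; "qd": joint speeds; "joint_torque": joint torques, N m; "position": TCP position; "tcp_rot": TCP orientation; "ft_force": force on the tool from outside, world axes, zero at the start; "moment": the same for the moment, N m; "width": finger opening in mm; "gripper_force": force on a finger pad.
Only numpy, scipy, OpenCV 4.12 (cv2) and the standard library are available. Lean on these libraries where they do the work, as an engineer would, in place of code of your own. Each camera call takes 0.05 s, during which the arm holds its last target. There are 200 camera calls.

## Working session

There is one attempt and no reset: what is moved stays moved. The work goes in short steps, Python scripts to look and compute and a tool call to move; the robot and the scene stay as the last step left them, time stands still between calls to the robot, and variables do not carry over. Pictures are saved under pics/ and viewed, at most 14 in all, crops included, and the job is handed in when it is done.

Besides the shell and the picture viewer there is one more tool, called by a JSON object that holds its "fn" and its "kwargs". apply_moves: Moves the arm, as the interface text tells. Its arguments: {"type":"object","properties":{"plan":{"type":"array","items":{"type":"array","items":{"type":"number"}}},"grip_force":{"type":"number"}},"required":["plan"]}

```bash
mkdir -p pics; ls; python3 - <<'E'
from plant import bot
import cv2,numpy as np
s=bot.state();print({k:np.round(v,3) for k,v in s.items()})
for n in("scene","top"):
    p=bot.snapshot(n);cv2.imwrite(f"pics/{n}0.png",p["color"][:,:,::-1])
    print(n,{k:np.round(v,4) for k,v in p.items() if k!="color"})
a=cv2.imread("pics/scene0.png")
E
```

```text
pics
{'clock': np.float64(0.0), 'q': array([-1.357,  0.182,  1.608, -0.   ,  1.354, -0.206]), 'qd': array([-0.001, -0.001,  0.002, -0.003, -0.001, -0.   ]), 'joint_torque': array([ 1.0000e-03, -4.4487e+01, -3.5133e+01, -0.0000e+00,  9.0000e-03,
       -0.0000e+00]), 'position': array([ 234.251, -524.513,  230.381]), 'tcp_rot': array([ 0.978,  0.208, -0.   , -0.001]), 'ft_force': array([-0.529, -0.698,  0.482]), 'moment': array([ 0.004, -0.048, -0.009]), 'gripper_force': np.float64(0.0), 'width': np.float64(85.672)}
scene {'fx': np.float64(416.9371), 'fy': np.float64(416.9371), 'cx': np.float64(258.4884), 'cy': np.float64(191.3), 'k1': np.float64(-0.1427), 'rvec': array([ 1.2967,  2.0536, -1.0871]), 'tvec': array([ 374.2012, -198.756 , 1668.5015])}
top {'fx': np.float64(435.4634), 'fy': np.float64(435.4634), 'cx': np.float64(250.4616), 'cy': np.float64(197.3863), 'k1': np.float64(-0.0754), 'rvec': array([ 2.1589, -2.2008,  0.0707]), 'tvec': array([-145.8316,  574.3962, 1440.798 ])}
```

View pics/scene0.png

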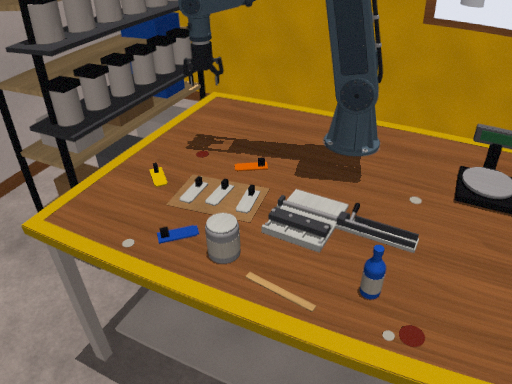

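View pics/top0.png

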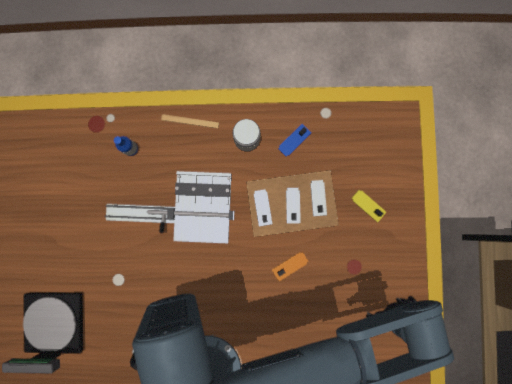

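The scene and top views show three silver panels on the cardboard at top pixels (263,207), (293,205) and (318,198). Their blocks are at the near end, so the noses point away from the robot (+x). The look-alikes are blue (294,141), yellow (369,205) and orange (290,266), none of them wanted. The holder is at (203,207) and its handle is at about (163,225). I'll confirm the panels in one enlarged crop and measure.

```bash
cat > h.py <<'E'
import cv2,numpy as np
from scipy.spatial.transform import Rotation as R
from plant import bot
def cam(p): return R.from_rotvec(np.ravel(p["rvec"])).as_matrix(),np.ravel(p["tvec"])
def ray(p,uv):
    x,y=(uv[0]-p["cx"])/p["fx"],(uv[1]-p["cy"])/p["fy"]
    K=np.array([[1.,0,0],[0,1,0],[0,0,1]])
    u=cv2.undistortPoints(np.array([[[x,y]]],float),K,np.array([p["k1"],0,0,0.]))[0,0]
    M,t=cam(p); return -M.T@t, M.T@np.array([u[0],u[1],1])
def onplane(p,uv,z):
    o,d=ray(p,uv); return o+d*(z-o[2])/d[2]
def proj(p,X):
    K=np.array([[p["fx"],0,p["cx"]],[0,p["fy"],p["cy"]],[0,0,1.]])
    return cv2.projectPoints(np.array(X,float).reshape(-1,1,3),np.ravel(p["rvec"]),np.ravel(p["tvec"]),K,np.array([p["k1"],0,0,0.]))[0][:,0]
def save(n,im,crop=None,s=1):
    im=im[:,:,::-1]
    if crop: im=im[crop[1]:crop[3],crop[0]:crop[2]]
    cv2.imwrite(f"pics/{n}.png",cv2.resize(im,None,fx=s,fy=s,interpolation=cv2.INTER_CUBIC))
def tool():
    s=bot.state(); return np.array(s["position"]),R.from_quat(s["tcp_rot"])
def delta(target,yaw=None):
    """shift in tool axes; yaw: wanted world direction (deg) of tool x, tool down"""
    p,r=tool(); print("tcp",p.round(1),"toolx deg",round(float(np.degrees(np.arctan2(*r.as_matrix()[1::-1,0]))),2),"down",r.as_matrix()[:,2].round(3))
    print("shift tool",(r.inv().apply(np.array(target)-p)).round(1))
E
python3 - <<'E'
from h import *
p=bot.snapshot("top");im=p["color"];save("crop1",im,(100,160,345,260),3.2)
hsv=cv2.cvtColor(im,cv2.COLOR_RGB2HSV)
m=((hsv[:,:,1]<60)&(hsv[:,:,2]>130)).astype(np.uint8)
n,_,st,c=cv2.connectedComponentsWithStats(m)
cs,_=cv2.findContours(m,cv2.RETR_EXTERNAL,cv2.CHAIN_APPROX_NONE)
for k in cs:
    if cv2.contourArea(k)<120: continue
    r=cv2.minAreaRect(k);b=cv2.boxPoints(r);cx=r[0]
    if not(100<cx[0]<345 and 160<cx[1]<260): continue
    z=8 if cx[0]>240 else 12
    W=np.array([onplane(p,q,z)[:2] for q in b]);C=onplane(p,cx,z)
    e=np.diff(np.vstack([W,W[:1]]),axis=0);L=np.hypot(*e.T)
    i=L.argmax();print(np.round(cx,1),"C",C.round(1),"L",L.round(0)[:2],"ang",np.degrees(np.arctan2(e[i,1],e[i,0])).round(1),W.round(0).tolist())
E
```

```text
[134.  219.4] C [505.1 239.5  12. ] L [ 12. 193.] ang -93.6 [[505.0, 336.0], [517.0, 336.0], [505.0, 143.0], [493.0, 144.0]]
[136. 212.] C [529.9 232.4  12. ] L [ 29. 208.] ang -93.2 [[521.0, 337.0], [550.0, 336.0], [538.0, 129.0], [510.0, 130.0]]
[195.2 218.7] C [503.8  31.   12. ] L [157. 228.] ang -93.1 [[431.0, 148.0], [589.0, 142.0], [576.0, -86.0], [420.0, -78.0]]
[262.4 207.3] C [ 537.9 -196.4    8. ] L [ 48. 122.] ang -172.2 [[595.0, -164.0], [602.0, -212.0], [481.0, -229.0], [474.0, -181.0]]
[293.  205.5] C [ 542.1 -299.9    8. ] L [ 47. 118.] ang 178.5 [[602.0, -278.0], [601.0, -325.0], [483.0, -322.0], [484.0, -275.0]]
[318.1 197.6] C [ 567.1 -385.8    8. ] L [ 49. 122.] ang -177.0 [[627.0, -358.0], [630.0, -407.0], [508.0, -413.0], [505.0, -365.0]]
[203.  177.4] C [643.3   2.9  12. ] L [ 40. 186.] ang -93.6 [[629.0, 97.0], [669.0, 95.0], [658.0, -91.0], [618.0, -88.0]]
```

View pics/crop1.png

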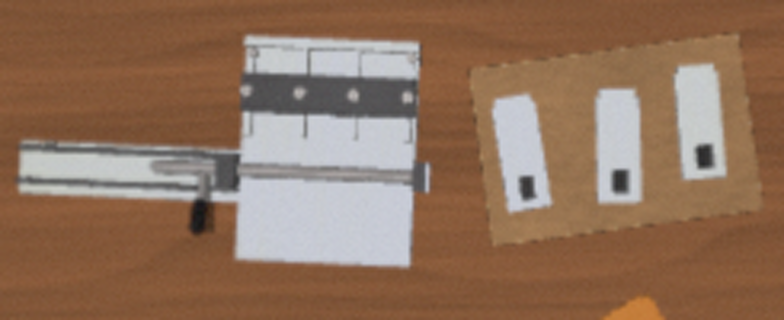

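The crop confirms three silver panels with black blocks at the near end, at crop (521,152), (620,146) and (700,122). The handle's knob is at crop (200,213), and the plate's near corners are at (236,260) and (410,267). Measured panel sizes of about 120 x 47 mm match the description. Next I'll work out the holder pose.

```bash
python3 - <<'E'
from h import *
p=bot.snapshot("top");f=lambda x,y:(100+x/3.2-.3,160+y/3.2-.3)
a=onplane(p,f(236,260),12)[:2];b=onplane(p,f(410,267),12)[:2]
d=a-b;yaw=np.arctan2(d[1],d[0])-np.pi/2
x=np.array([np.cos(yaw),np.sin(yaw)]);y=np.array([-x[1],x[0]])
print("near",a,b,np.hypot(*d),np.degrees(yaw),"O",(a+b)/2+150*x)
# bar corners, top z=42, crop px
for q in[(241,108),(416,118),(244,74),(418,84)]: print("bar",onplane(p,f(*q),42)[:2].round(1))
print("knob",onplane(p,f(200,213),38.5)[:2].round(1),"rod L/R",onplane(p,f(240,171),24)[:2].round(1),onplane(p,f(412,179),24)[:2].round(1))
for O in[(a+b)/2+150*x]:
  T=lambda h:O+h[0]*x+h[1]*y
  print("pred bar",[T(h).round(1) for h in[(5,92),(5,-92),(45,92),(45,-92)]],"knob",T((-106.7,128)).round(1),"rod",T((-56,92)).round(1),T((-56,-92)).round(1))
delta([*T((-106.7,128)),200])
E
```

```text
near [430.16762276 105.1823817 ] [419.75463534 -77.96538251] 183.44354402099208 -3.254086155612251 O [574.71927278   5.09390116]
bar [587.9  93.2]
bar [573.9 -88.4]
bar [623.3  89.9]
bar [609.2 -91. ]
knob [479.9 137.4] rod L/R [523.3  98. ] [511.6 -82.2]
pred bar [array([584.9,  96.7]), array([574.5, -87. ]), array([624.9,  94.4]), array([614.4, -89.3])] knob [475.5 138.9] rod [524.  100.1] [513.6 -83.6]
tcp [ 234.3 -524.8  230.7] toolx deg 24.05 down [-0.     0.001 -1.   ]
shift tool [ 490.7 -507.8   31.4]
```

{"fn": "apply_moves", "kwargs": {"plan": [[0,0,0,32,-33,0,0.6],[0,0,0,32,-33,0,0.6],[0,0,0,32,-33,0,0.6],[0,0,0,32,-33,0,0.6],[0,0,0,32,-33,0,0.6],[0,0,0,32,-33,0,0.6],[0,0,0,32,-33,0,0.6],[0,0,0,32,-33,0,0.6]]}}

```text
clock: 1.0
position: [360.7, -177.9, 231.4]
tcp_rot: [0.978, 0.208, 0.0, 0.0]
ft_force: [0.8, 1.0, -0.1]
width: 51.0
gripper_force: 0.0
```

{"fn": "apply_moves", "kwargs": {"plan": [[0,0,0,32,-33,0,0.6],[0,0,0,32,-33,0,0.6],[0,0,0,32,-33,0,0.6],[0,0,0,32,-33,0,0.6],[0,0,6.8,0,0,0,0.6],[0,0,6.8,0,0,0,0.6],[0,0,6.8,0,0,0,0.6],[0,0,6.8,0,0,0,0.6]]}}

```text
clock: 1.8
position: [423.5, -6.6, 231.2]
tcp_rot: [1.0, -0.029, -0.0, -0.0]
ft_force: [0.3, -1.1, -0.4]
width: 51.2
gripper_force: 0.0
```

```bash
python3 - <<'E'
from h import *
p=bot.snapshot("wrist");save("w1",p["color"]);delta([477,138.5,150]);print(cam(p)[0].round(3),-cam(p)[0].T@cam(p)[1])
E
```

```text
tcp [423.5  -6.7 231.2] toolx deg -3.72 down [-0.  0. -1.]
shift tool [  44.  -148.4   81.2]
[[-0.059 -0.998  0.   ]
 [-0.953  0.056  0.298]
 [-0.298  0.017 -0.954]] [500.20995204 -11.57320599 374.45144219]
```

View pics/w1.png

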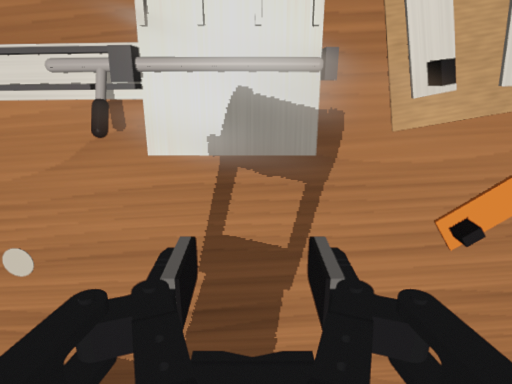

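The wrist view shows the plate's near corners at (148,156) and (316,156), rib starts near row 25, the knob at about (100,117) and the rod at row 63.

```bash
python3 - <<'E'
from h import *
p=bot.snapshot("wrist");im=p["color"]
g=lambda u,v,z:onplane(p,(u,v),z)[:2]
a=g(148,156,12);b=g(316.5,156,12);d=a-b;yaw=np.arctan2(d[1],d[0])-np.pi/2
x=np.array([np.cos(yaw),np.sin(yaw)]);y=np.array([-x[1],x[0]]);O=(a+b)/2+150*x
print(a.round(1),b.round(1),np.hypot(*d),np.degrees(yaw),"O",O)
r1,r2=g(160,63.5,20),g(310,63.5,20);e=r1-r2;print("rod yaw",np.degrees(np.arctan2(e[1],e[0]))-90,"rod hx",(r1-O)@x,(r2-O)@x)
for u in(146,202,260,315.5):
  w=g(u,25,22)-O;print("rib",(w@x).round(1),(w@y).round(1))
w=g(100,117,38.5)-O;print("knob",g(100,117,38.5).round(1),w@x,w@y)
# subpixel plate rows
hsv=cv2.cvtColor(im,cv2.COLOR_RGB2HSV)
m=(hsv[:,:,1]<60)
for c in(160,200,240,280,305):print(c,[r for r in range(140,170) if m[r,c]][-1:],end=" ")
for r in(105,140):print(r,np.where(m[r,120:345])[0][[0,-1]]+120)
E
```

```text
[429.7 107.1] [417.6 -77.7] 185.14552669871028 -3.7528399302901967 O [573.29011748   4.89250273]
rod yaw -3.7972423445116306 rod hx -54.35879254687466 -54.47444265899774
rib -19.2 80.3
rib -19.5 26.3
rib -19.6 -29.4
rib -19.4 -82.7
knob [477.1 140. ] -104.86427828138005 128.53933125850114
160 [155] 200 [155] 240 [155] 280 [154] 305 [154] 105 [143 318]
140 [146 316]
```

{"fn": "apply_moves", "kwargs": {"plan": [[0,0,0,11,-37,20,0.6],[0,0,0,11,-37,20,0.6],[0,0,0,11,-37,20,0.6],[0,0,0,10.5,-38,20,0.6],[0,0,0,0,0,45,0.6],[0,0,0,0,0,20,0.6],[0,0,0,0,0,0,0.6]], "grip_force": 25}}

```text
clock: 2.6
position: [472.2, 139.6, 82.9]
tcp_rot: [1.0, -0.026, -0.004, 0.0]
ft_force: [0.3, -1.0, -0.6]
width: 51.1
gripper_force: 0.0
```

```bash
python3 - <<'E'
from h import *
p=bot.snapshot("wrist");save("w2",p["color"]);delta([476.6,139.1,20])
E
```

```text
tcp [474.  139.4  85.1] toolx deg -3.01 down [-0.004 -0.    -1.   ]
shift tool [ 2.9  0.2 65.1]
```

View pics/w2.png

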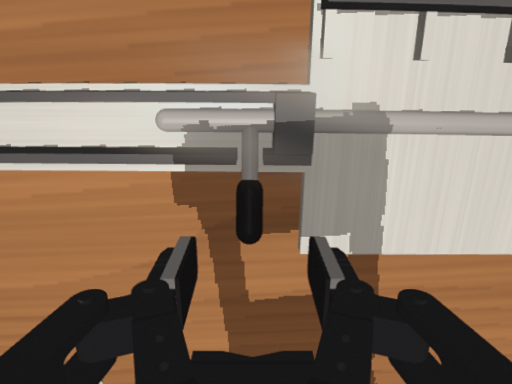

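The knob lies at (250,212), centred between the fingers at columns 185 and 320. I'll go down and close.

{"fn": "apply_moves", "kwargs": {"plan": [[0,0,0,2,0,30,0.6],[0,0,0,0.5,0,25,0.6],[0,0,0,0,0,10,0.6],[0,0,0,0,0,0,0.1],[0,0,0,0,0,0,0.1],[0,0,0,0,0,0,0.1],[0,0,0,0,0,0,0.1],[0,0,0,0,0,0,0.1]], "grip_force": 25}}

```text
clock: 3.45
position: [479.2, 140.7, 23.2]
tcp_rot: [1.0, -0.028, 0.002, -0.001]
ft_force: [-0.1, 7.0, -0.5]
width: 14.9
gripper_force: 26.1
```

{"fn": "apply_moves", "kwargs": {"plan": [[0,0,0,2.2,0,-5,0.1],[0,0,0,2.5,0,-4.7,0.1],[0,0,0,3.1,0,-4.4,0.1],[0,0,0,3.4,0,-4.2,0.1],[0,0,0,3.9,0,-3.7,0.1],[0,0,0,4.2,0,-3.4,0.1],[0,0,0,4.5,0,-2.9,0.1],[0,0,0,4.8,0,-2.5,0.1]]}}

```text
clock: 4.25
position: [505.7, 139.2, 52.9]
tcp_rot: [1.0, -0.027, -0.0, -0.001]
ft_force: [-1.6, 7.0, -3.8]
width: 15.0
gripper_force: 24.4
```

```bash
python3 - <<'E'
from h import *
p=bot.snapshot("wrist");save("w3",p["color"],(100,60,420,300),1.5);delta([476.6,139.1,20]);print(bot.state()["ft_force"],bot.state()["width"])
E
```

```text
tcp [506.9 139.1  53.5] toolx deg -3.15 down [ 0.001  0.002 -1.   ]
shift tool [-30.3   1.8  33.4]
[-1.3374561   6.25069977 -4.12255339] 14.80441942997406
```

View pics/w3.png

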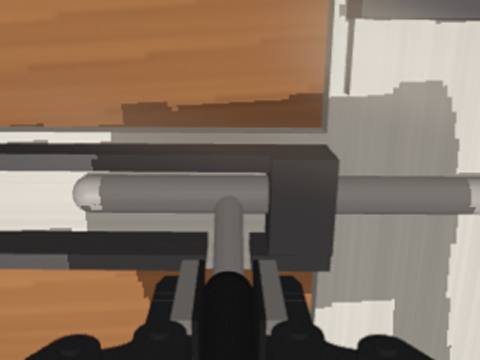

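{"fn": "apply_moves", "kwargs": {"plan": [[0,0,0,0.1,-10,0,0.1],[0,0,0,0.3,-25,0,0.1],[0,0,0,0.3,-25,0,0.1],[0,0,0,0.3,-25,0,0.1],[0,0,0,0.3,-25,0,0.1],[0,0,0,0.3,-25,0,0.1],[0,0,0,0.3,-25,0,0.1],[0,0,0,0.2,-15,0,0.1]]}}

```text
clock: 5.1
position: [517.2, 314.3, 53.1]
tcp_rot: [1.0, -0.027, -0.0, 0.0]
ft_force: [-6.1, -2.0, 6.0]
width: 14.8
gripper_force: 25.4
```

{"fn": "apply_moves", "kwargs": {"plan": [[0,0,0,0,-5,0,0.1],[0,0,0,0,-3,0,0.1],[0,0,0,0,0,0,0.1],[0,0,0,0,0,0,0.1]]}}

```text
clock: 5.5
position: [517.3, 319.3, 53.0]
tcp_rot: [1.0, -0.027, -0.001, 0.001]
ft_force: [-5.7, -7.1, 8.0]
width: 14.7
gripper_force: 25.6
```

```bash
python3 - <<'E'
from h import *
p=bot.snapshot("wrist");save("w4",p["color"]);delta([506.9+.0654*180,139.1+179.6,53.5]);print(bot.state()["ft_force"],bot.state()["width"])
E
```

```text
tcp [517.3 319.3  53. ] toolx deg -3.11 down [-0.003 -0.003 -1.   ]
shift tool [ 1.4  0.5 -0.5]
[-7.00754288 -6.66901264  7.73111329] 14.812690663867405
```

View pics/w4.png

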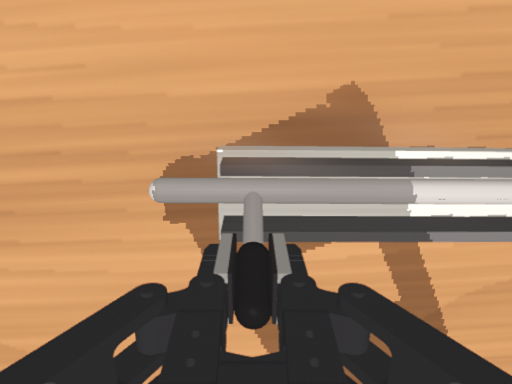

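The handle is still gripped at (252,285) and the rod tip has come back well out. I'll nudge 5 mm more to confirm the stop, then lower and release.

{"fn": "apply_moves", "kwargs": {"plan": [[0,0,0,0,-3,0,0.1],[0,0,0,0,-2,0,0.1],[0,0,0,0,0,0,0.1]]}}

```text
clock: 5.85
position: [516.8, 320.0, 52.5]
tcp_rot: [1.0, -0.027, -0.003, 0.005]
ft_force: [-10.7, -23.6, 15.0]
width: 15.1
gripper_force: 26.6
```

{"fn": "apply_moves", "kwargs": {"plan": [[0,0,0,-4.5,3,2.5,0.1],[0,0,0,-4,2,3,0.1],[0,0,0,0,0,0,0.45],[0,0,0,0,0,0,0.45],[0,0,0,0,0,0,0.45],[0,0,0,-8,0,-35,0.45],[0,0,0,0,0,-45,0.45],[0,0,0,0,0,-45,0.45]]}}

```text
clock: 6.65
position: [501.4, 321.4, 172.5]
tcp_rot: [1.0, -0.027, -0.001, 0.0]
ft_force: [0.9, 0.8, -0.2]
width: 38.6
gripper_force: 0.0
```

```bash
python3 - <<'E'
from h import *
delta([502,-190,150])
p=bot.snapshot("top");save("t2",p["color"],(90,150,345,260),3)
im=p["color"];hsv=cv2.cvtColor(im,cv2.COLOR_RGB2HSV)
m=((hsv[:,:,1]<60)&(hsv[:,:,2]>130)).astype(np.uint8)
cs,_=cv2.findContours(m,cv2.RETR_EXTERNAL,cv2.CHAIN_APPROX_NONE)
for k in cs:
    r=cv2.minAreaRect(k)
    if 400<cv2.contourArea(k)<900 and 240<r[0][0]<345: print(np.round(r[0],1),onplane(p,r[0],8).round(1))
E
```

```text
tcp [501.4 321.4 172.5] toolx deg -3.12 down [-0.001 -0.    -1.   ]
shift tool [ 28.5 510.6  22.7]
[262.4 207.2] [ 538.4 -196.3    8. ]
[293.  205.5] [ 542.1 -299.9    8. ]
[318.1 197.6] [ 567.3 -385.8    8. ]
[245.5 131. ] [ 800.9 -144.1    8. ]
```

View pics/t2.png

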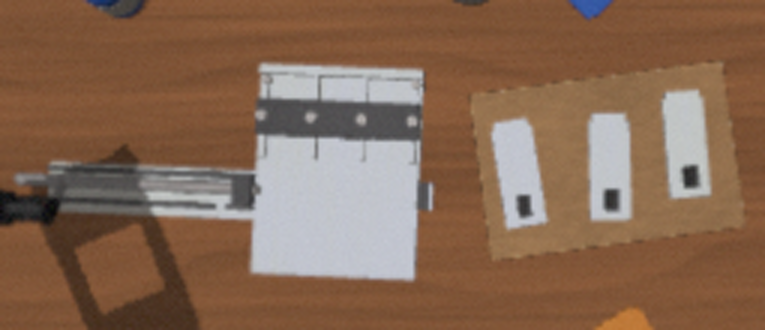

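The view shows the bolt drawn out and the bay mouths clear; the push met the stop at 23 N. The panels haven't moved. Next is the first panel (A).

{"fn": "apply_moves", "kwargs": {"plan": [[0,0,0,2.6,47,0,0.45],[0,0,0,2.6,47,0,0.45],[0,0,0,2.6,47,0,0.45],[0,0,0,2.6,47,0,0.45],[0,0,0,2.6,47,0,0.45],[0,0,0,2.6,47,0,0.45],[0,0,0,2.6,47,0,0.45],[0,0,0,2.6,47,0,0.45]]}}

```text
clock: 7.5
position: [502.3, -57.1, 171.9]
tcp_rot: [1.0, -0.027, 0.001, 0.0]
ft_force: [1.2, 0.1, -0.9]
width: 38.4
gripper_force: 0.0
```

{"fn": "apply_moves", "kwargs": {"plan": [[0,0,0,2.6,47,0,0.45],[0,0,0,2.6,47,0,0.45],[0,0,0,2.6,47,0,0.45],[0,0,-5.5,0,0,10,0.45],[0,0,-5.5,0,0,10,0.45],[0,0,0,0,0,0,0.45]]}}

```text
clock: 8.1
position: [501.4, -196.5, 150.1]
tcp_rot: [0.998, 0.068, -0.001, -0.001]
ft_force: [0.8, 0.2, 0.4]
width: 38.2
gripper_force: 0.0
```

```bash
cat >> h.py <<'E'
def blocks(p):
    """dark block tops (z=36) seen on bright plates"""
    im=p["color"];hsv=cv2.cvtColor(im,cv2.COLOR_RGB2HSV)
    m=((hsv[:,:,1]<50)&(hsv[:,:,2]>110)).astype(np.uint8)
    cs,_=cv2.findContours(m,cv2.RETR_EXTERNAL,cv2.CHAIN_APPROX_NONE)
    for k in cs:
        if cv2.contourArea(k)<1500: continue
        r=cv2.minAreaRect(k);W=np.array([onplane(p,q,8)[:2] for q in cv2.boxPoints(r)])
        e=np.diff(np.vstack([W,W[:1]]),axis=0);L=np.hypot(*e.T);i=L.argmax();a=np.degrees(np.arctan2(e[i,1],e[i,0]));a=(a+90)%180-90
        c=W.mean(0);d=np.array([np.cos(np.radians(a)),np.sin(np.radians(a))])
        if L.max()>250: continue
        print("px",np.round(r[0],0),"C",c.round(1),"L",L.round(0)[:2],"yaw",a.round(2),"block",(c-38*d).round(1))
E
python3 - <<'E'
from h import *
p=bot.snapshot("wrist");save("w5",p["color"]);delta([500.4,-201.5,100]);blocks(p)
E
```

```text
tcp [ 501.9 -196.4  151. ] toolx deg 7.73 down [-0.001  0.001 -1.   ]
shift tool [-2.1  4.9 51. ]
px [378. 140.] C [ 541.6 -299.5] L [122.  46.] yaw 2.62 block [ 503.6 -301.2]
px [256. 128.] C [ 537.  -194.9] L [ 45. 120.] yaw 9.41 block [ 499.5 -201.2]
px [481. 127.] C [ 564.8 -385.4] L [124.  46.] yaw 4.84 block [ 526.9 -388.6]
px [ 71. 120.] C [515.4 -37.4] L [112. 204.] yaw -4.52 block [477.5 -34.4]
```

View pics/w5.png

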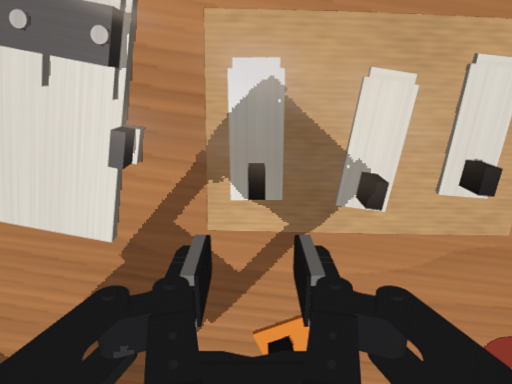

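Panel A is at (256,128) and runs straight up the image, so the tool is aligned with its yaw. Its block is at (257,180). I'll grasp it.

{"fn": "apply_moves", "kwargs": {"plan": [[0,0,0,-2.2,4.5,40,0.45],[0,0,0,0,0,45,0.45],[0,0,0,0,0,35,0.45],[0,0,0,0,0,15,0.45],[0,0,0,0,0,4,0.45],[0,0,0,0,0,0,0.45]]}}

```text
clock: 8.75
position: [501.4, -201.5, 13.5]
tcp_rot: [0.998, 0.068, 0.0, 0.0]
ft_force: [-0.3, -0.6, 1.4]
width: 38.3
gripper_force: 0.0
```

{"fn": "apply_moves", "kwargs": {"plan": [[0,0,0,0,0,0,0.05],[0,0,0,0,0,0,0.05],[0,0,0,0,0,0,0.05],[0,0,0,0,0,0,0.05],[0,0,0,0,0,0,0.05]], "grip_force": 70}}

```text
clock: 9.25
position: [502.3, -202.3, 14.8]
tcp_rot: [0.998, 0.068, 0.002, 0.001]
ft_force: [-0.2, 1.3, 7.9]
width: 12.5
gripper_force: 69.4
```

{"fn": "apply_moves", "kwargs": {"plan": [[0,0,0,0,0,-20,0.05],[0,0,0,0,0,-30,0.05],[0,0,0,0,0,-35,0.05],[0,0,0,-4,-46.2,0,0.05],[0,0,0,-4,-46.2,0,0.05],[0,0,0,-4,-46.2,0,0.05],[0,0,0,-4,-46.2,0,0.05],[0,0,0,-4,-46.2,0,0.05]]}}

```text
clock: 10.05
position: [449.0, 26.2, 98.6]
tcp_rot: [0.998, 0.068, 0.001, 0.0]
ft_force: [1.0, 0.6, 0.0]
width: 12.9
gripper_force: 46.0
```

{"fn": "apply_moves", "kwargs": {"plan": [[0,0,0,-4,-46.2,0,0.05],[0,0,5.7,0,0,0,0.05],[0,0,5.7,0,0,0,0.05],[0,0,0,0,0,0,0.05]]}}

```text
clock: 10.45
position: [439.2, 70.5, 98.4]
tcp_rot: [1.0, -0.031, 0.001, 0.0]
ft_force: [-0.3, -0.1, -0.4]
width: 12.3
gripper_force: 73.1
```

```bash
cat >> h.py <<'E'
O=np.array([574,4.5]);YAW=np.radians(-3.75)
def H(hx,hy,z):
    c,s=np.cos(YAW),np.sin(YAW);return np.array([O[0]+hx*c-hy*s,O[1]+hx*s+hy*c,z])
def inH(w):
    c,s=np.cos(YAW),np.sin(YAW);d=np.array(w[:2])-O;return np.array([c*d[0]+s*d[1],-s*d[0]+c*d[1]]).round(1)
E
python3 - <<'E'
from h import *
p=bot.snapshot("wrist");save("w6",p["color"]);delta(H(-137,56,28));print(bot.state()["width"],inH(tool()[0]))
E
```

```text
tcp [439.3  70.2  98.3] toolx deg -3.41 down [ 0.001 -0.    -1.   ]
shift tool [ 1.7  0.7 70.3]
12.229908829474997 [-138.8   56.7]
```

View pics/w6.png

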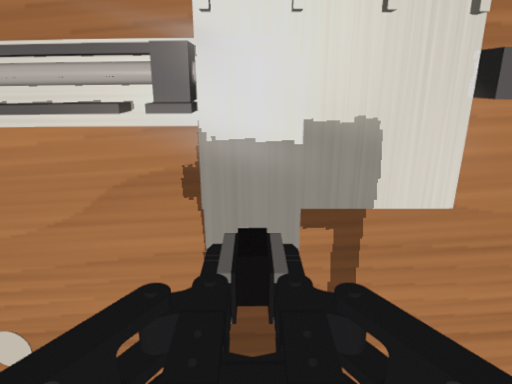

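```bash
python3 - <<'E'
from h import *
p=bot.snapshot("wrist");im=p["color"]
P,r=tool();M=r.as_matrix()
for n,z in(("top",-6),):
  X=[P+M@np.array([38+dx,dy,z+11.8-5]) for dx,dy in((60,19),(60,-19),(52,23),(52,-23),(-60,23),(-60,-23),(-26,7))]
  print(proj(p,X).round(0).tolist())
g=cv2.cvtColor(im,cv2.COLOR_RGB2GRAY)
for r_ in(120,145,170,200,225,240):print(r_,g[r_,180:330:4])
print(g[100:240:5,230])
E
```

```text
[[300.0, 26.0], [203.0, 26.0], [309.0, 47.0], [194.0, 47.0], [298.0, 290.0], [205.0, 290.0], [267.0, 227.0]]
120 [212 212 213 213 202 214 215 215 215 215 216 216 216 216 216 217 217 217
 217 216 217 217 217 216 216 217 216 215 215 215 215 148 144 145 192 212
 210 211]
145 [132 134 135 136 137 142 145 145 145 147 149 149 150 149 150 151 151 150
 151 151 150 148 146 146 142 144 141 139 138 139 138 135 137 137 136 132
 134 133]
170 [113  68  70  71  69 132 133 134 132 131 134 132 135 132 133 136 135 134
 137 138 138 138 136 137 135 138 136 135 135 136 136 133 135 136 136 133
 133 132]
200 [118 118 119 118 120  86 130 135 131 130 131 132 132 129 128 132 130 130
 132 134 132 132 130 131 131 132 131 129 131 133 132 133 133 134 132 132
 129 129]
225 [120 121 121 119 119 119 100 134 131 130 130 133 132 130 127 132 130 131
 131 134 132 132 130 131 131 131 131 129 129 133  89  67  67  66  66  66
  66  67]
240 [127 127 127 126 127 126  80 133 132 130 130  83  83  83  18  12  12  12
  12  11  13  12  19  84  83  83 131 129 128 132 121 121 121 121 121 122
 122 122]
[216 217 216 216 216 215 214 212 148 149 146 143 139 136 133 132 132 131
 131 131 131 131 131 131 130 131 132  83]
```

```bash
python3 - <<'E'
from h import *
p=bot.snapshot("wrist");im=p["color"];g=cv2.cvtColor(im,cv2.COLOR_RGB2GRAY).astype(int)
print(g[0:70:2,225],g[0:70:2,275])
for r in(2,5,8):
  print(r,np.where(g[r]<110)[0])
for u in(205,297,388,479): print(inH(onplane(p,(u,8),22)))
E
```

```text
[215 215 215 215 215 215 215 215 215 215 215 215 215 215 215 214 214 214
 213 214 213 214 214 214 214 214 214 214 214 215 215 215 215 215 215] [215 215 215 215 215 215 215 215 215 215 215 215 216 215 215 215 215 216
 216 216 216 216 216 216 216 217 217 216 217 216 216 217 216 217 217]
2 [ 28  29  30  31  32  33  34  35  36  37  38  39  40  41  42  43  44  45
  46  47  48  49  50  51  52  53  54  55  56  57  58  59  60  61  62  63
  64  65  66  67  68  69  70  71  72  73  74  75  76 383 384 385 386 472
 473 474 475 476 477 478 479 492 493 494 495 496 497 498 499 500 501 502
 503 504 505 506 507 508 509 510 511]
5 [ 16  18  19  20  21  23  24  25  26  27  28  29  30  31  32  33  34  35
  36  37  38  39  40  41  42  43  44  45  46  47  48  49  50  51  52  53
  54  55  56  57  58  59  60  61  62  63  64  65  66  67  68  69  70  71
  72 208 382 383 384 385 386 471 472 473 474 475 476 477 478 479 491 492
 493 494 495 496 497 498 499 500 501 502 503 504 505 506 507 508 509 510
 511]
8 [  0   1   2   3   4   5   6   7   8   9  10  11  12  13  14  15  16  17
  18  19  20  21  22  23  24  25  26  27  28  29  30  31  32  33  34  35
  36  37  38  39  40  41  42  43  44  45  46  47  48  49  50  51  52  53
  54  55  56  57  58  59  60  61  62  63  64  65  66  67  68  69  70  71
  72  73  74  75  76  78  79 208 382 383 384 385 386 471 472 473 474 475
 476 477 478 491 492 493 494 495 496 497 498 499 500 501 502 503 504 505
 506 507 508 509 510 511]
[-20.   84.5]
[-19.7  30.1]
[-18.9 -24. ]
[-17.6 -79.3]
```

The panel is held as expected, with its edges within 1 px of the projected positions, and it lines up with the left bay. I'll lower it and push it in stages.

{"fn": "apply_moves", "kwargs": {"plan": [[0,0,0.3,0,0,40,0.05],[0,0,0,0,0,22,0.05],[0,0,0,0,0,9,0.05],[0,0,0,0,0,0,0.05],[0,0,0,15,0,0,0.05],[0,0,0,15,0,0,0.05],[0,0,0,15,0,0,0.05],[0,0,0,0,0,0,0.05]]}}

```text
clock: 11.4
position: [487.1, 66.4, 28.5]
tcp_rot: [0.999, -0.034, 0.002, 0.0]
ft_force: [0.2, 0.7, -0.4]
width: 12.3
gripper_force: 73.0
```

{"fn": "apply_moves", "kwargs": {"plan": [[0,0,0,0,0,3,0.05],[0,0,0,14,0,0,0.05],[0,0,0,14,0,0,0.05],[0,0,0,14,0,0,0.05],[0,0,0,12,0,0,0.05],[0,0,0,8,0,0,0.05],[0,0,0,4,0,0,0.05],[0,0,0,0,0,0,0.05]]}}

```text
clock: 12.2
position: [549.9, 62.5, 23.9]
tcp_rot: [0.999, -0.034, 0.0, 0.0]
ft_force: [1.1, 0.6, 2.3]
width: 12.6
gripper_force: 73.6
```

{"fn": "apply_moves", "kwargs": {"plan": [[0,0,0,3,0,-0.5,0.05],[0,0,0,3,0,0,0.05],[0,0,0,2,0,0,0.05],[0,0,0,0,0,0,0.05]]}}

```text
clock: 12.6
position: [557.1, 62.2, 23.8]
tcp_rot: [0.999, -0.034, -0.001, -0.0]
ft_force: [-2.8, 0.8, 1.8]
width: 12.2
gripper_force: 73.6
```

{"fn": "apply_moves", "kwargs": {"plan": [[0,0,0,3,0,0,0.05],[0,0,0,2,0,0,0.05],[0,0,0,0,0,0,0.05]]}}

```text
clock: 12.9
position: [557.1, 62.2, 23.8]
tcp_rot: [0.999, -0.033, -0.006, -0.0]
ft_force: [-23.7, -0.7, 22.6]
width: 12.6
gripper_force: 76.2
```

Home: a hard stop at 24 N with the block within about 2 mm of x = -23. I'll release it and go to the middle panel.

{"fn": "apply_moves", "kwargs": {"plan": [[0,0,0,-4.5,0,0,0.05],[0,0,0,0,0,0,0.35],[0,0,0,0,0,0,0.35],[0,0,0,0,0,0,0.35],[0,0,0,0,0,-30,0.35],[0,0,0,0,0,-48,0.35],[0,0,0,0,0,-48,0.35],[0,0,0,0,0,0,0.35]]}}

```text
clock: 13.7
position: [563.5, 61.5, 157.9]
tcp_rot: [0.999, -0.034, 0.007, 0.0]
ft_force: [0.5, -0.4, 0.2]
width: 30.0
gripper_force: 0.0
```

{"fn": "apply_moves", "kwargs": {"plan": [[0,0,0,-3.7,45.6,0,0.45],[0,0,0,-3.7,45.6,0,0.45],[0,0,0,-3.7,45.6,0,0.45],[0,0,0,-3.7,45.6,0,0.45],[0,0,0,-3.7,45.6,0,0.45],[0,0,0,-3.7,45.6,0,0.45],[0,0,0,-3.7,45.6,0,0.45],[0,0,-2.5,-3.7,45.6,0,0.45]]}}

```text
clock: 14.5
position: [503.7, -302.0, 149.7]
tcp_rot: [1.0, -0.012, 0.0, 0.0]
ft_force: [1.1, -0.6, 0.4]
width: 38.4
gripper_force: 0.0
```

```bash
cat >> h.py <<'E'
def top():
    p=bot.snapshot("top");im=p["color"];hsv=cv2.cvtColor(im,cv2.COLOR_RGB2HSV)
    m=((hsv[:,:,1]<60)&(hsv[:,:,2]>130)).astype(np.uint8)
    cs,_=cv2.findContours(m,cv2.RETR_EXTERNAL,cv2.CHAIN_APPROX_NONE)
    for k in cs:
        r=cv2.minAreaRect(k)
        if 300<cv2.contourArea(k)<900 and 240<r[0][0]<345: print("top",np.round(r[0],1),onplane(p,r[0],8).round(1),r[1:])
    return p
E
python3 - <<'E'
from h import *
top();p=bot.snapshot("wrist");delta([503.5,-300,20])
hsv=cv2.cvtColor(p["color"],cv2.COLOR_RGB2HSV)
m=((hsv[:,:,1]<50)&(hsv[:,:,2]>90)).astype(np.uint8)
cs,_=cv2.findContours(m,cv2.RETR_EXTERNAL,cv2.CHAIN_APPROX_NONE)
for k in cs:
    if cv2.contourArea(k)<2500: continue
    # ray-cast contour to plate top, fit rectangle in mm
    W=np.array([onplane(p,q,8)[:2] for q in k[:,0]],np.float32)
    r=cv2.minAreaRect(W);print(cv2.boundingRect(k),np.round(r[0],1),np.round(r[1],0),round(r[2],1))
save("w7",p["color"])
E
```

```text
top [245.5 131. ] [ 800.9 -144.1    8. ] ((24.0, 25.0), 90.0)
tcp [ 503.2 -305.9  150. ] toolx deg -1.61 down [ 0.001 -0.003 -1.   ]
shift tool [ -0.   -6.3 130. ]
(206, 52, 59, 145) [ 542.3 -298.2] [ 46. 120.] 90.0
(311, 16, 59, 154) [ 566.3 -385. ] [120.  47.] 3.3
```

{"fn": "apply_moves", "kwargs": {"plan": [[0,0,-1,0.9,-7.7,40,0.45],[0,0,0,0,0,45,0.45],[0,0,0,0,0,35,0.45],[0,0,0,0,0,15,0.45],[0,0,0,0,0,1.5,0.45],[0,0,0,0,0,0,0.45]]}}

```text
clock: 15.2
position: [506.0, -292.6, 14.5]
tcp_rot: [1.0, -0.003, 0.0, 0.0]
ft_force: [-0.1, -0.9, 0.6]
width: 38.2
gripper_force: 0.0
```

{"fn": "apply_moves", "kwargs": {"plan": [[0,0,0,0,0,0,0.05],[0,0,0,0,0,0,0.05],[0,0,0,0,0,0,0.05],[0,0,0,0,0,0,0.05],[0,0,0,0,0,0,0.05]], "grip_force": 70}}

```text
clock: 15.7
position: [506.9, -293.9, 16.1]
tcp_rot: [1.0, -0.003, 0.002, 0.002]
ft_force: [-0.4, -0.1, 5.7]
width: 12.3
gripper_force: 69.5
```

{"fn": "apply_moves", "kwargs": {"plan": [[0,0,0,0,0,-20,0.05],[0,0,0,0,0,-30,0.05],[0,0,0,0,0,-35,0.05],[0,0,0,-10.1,-43.8,0,0.05],[0,0,0,-10.1,-43.8,0,0.05],[0,0,0,-10.1,-43.8,0,0.05],[0,0,0,-10.1,-43.8,0,0.05],[0,0,0,-10.1,-43.8,0,0.05]]}}

```text
clock: 16.5
position: [455.6, -71.5, 99.3]
tcp_rot: [1.0, -0.003, 0.001, 0.0]
ft_force: [0.5, 0.6, -1.1]
width: 12.4
gripper_force: 68.5
```

{"fn": "apply_moves", "kwargs": {"plan": [[0,0,0,-10.1,-43.8,0,0.05],[0,0,0,-10.1,-43.8,0,0.05],[0,0,3.4,0,0,0,0.05],[0,0,0,0,0,0,0.05],[0,0,0,0,0,0,0.05]]}}

```text
clock: 17.0
position: [436.9, 14.4, 99.2]
tcp_rot: [0.999, -0.032, 0.001, 0.0]
ft_force: [0.2, -0.9, -1.4]
width: 12.5
gripper_force: 68.6
```

```bash
cat >> h.py <<'E'
def held(zo=12):
    """held plate edges vs prediction, in px at a few rows"""
    p=bot.snapshot("wrist");g=cv2.cvtColor(p["color"],cv2.COLOR_RGB2GRAY).astype(int);P,r=tool();M=r.as_matrix()
    X=[P+M@np.array([dx,dy,zo-5]) for dx in(-20,0,20,40) for dy in(-23,23)]
    for a,b in proj(p,X).reshape(-1,2,2):
        L=[]
        for q in(a,b):
            if not(0<=q[1]<383 and 12<q[0]<500): continue
            c=int(q[0]);row=g[int(q[1]),c-12:c+13];d=abs(np.diff(row));L.append((q.round(0).tolist(),c-12+int(d.argmax()),int(d.max())))
        print(L)
    return p
E
python3 - <<'E'
from h import *
p=held(13);save("w8",p["color"]);delta(H(-136,0.3,25.5));print(bot.state()["width"],inH(tool()[0]))
E
```

```text
[([207.0, 278.0], 195, 16), ([296.0, 278.0], 307, 21)]
[([206.0, 243.0], 205, 29), ([298.0, 243.0], 292, 14)]
[([204.0, 205.0], 191, 58), ([300.0, 205.0], 295, 2)]
[([202.0, 165.0], 194, 53), ([302.0, 165.0], 310, 2)]
tcp [436.9  14.   99.1] toolx deg -3.72 down [ 0.001 -0.    -1.   ]
shift tool [ 1.3  0.2 73.6]
12.504566556783512 [-137.4    0.6]
```

View pics/w8.png

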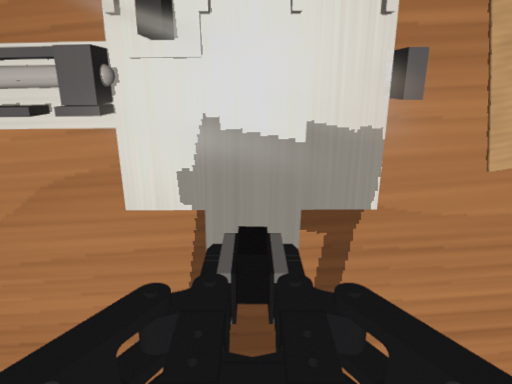

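Panel A sits in the left bay, with its tail edge at row 57 and its block at (155,20). Panel B is held straight at columns 206–300 and is centred on the middle bay, whose ribs are at columns 208 and 297. Inserting it now.

{"fn": "apply_moves", "kwargs": {"plan": [[0,0,0,0,0,40,0.05],[0,0,0,0,0,23,0.05],[0,0,0,0,0,10,0.05],[0,0,0,0,0,0,0.05],[0,0,0,15,0,0,0.05],[0,0,0,15,0,0,0.05],[0,0,0,12,0,0,0.05],[0,0,0,0,0,0,0.05]]}}

```text
clock: 17.85
position: [480.5, 11.3, 26.3]
tcp_rot: [0.999, -0.033, 0.001, 0.0]
ft_force: [0.7, 0.9, -2.1]
width: 12.8
gripper_force: 70.9
```

{"fn": "apply_moves", "kwargs": {"plan": [[0,0,0,14,0,0,0.05],[0,0,0,14,0,0,0.05],[0,0,0,14,0,0,0.05],[0,0,0,12,0,0,0.05],[0,0,0,8,0,0,0.05],[0,0,0,5,0,0,0.05],[0,0,0,2,0,0,0.05],[0,0,0,0,0,0,0.05]]}}

```text
clock: 18.65
position: [547.1, 7.4, 25.6]
tcp_rot: [0.999, -0.033, 0.0, 0.0]
ft_force: [0.2, 0.1, -1.3]
width: 12.5
gripper_force: 70.9
```

{"fn": "apply_moves", "kwargs": {"plan": [[0,0,0,3,0,0,0.05],[0,0,0,3,0,0,0.05],[0,0,0,0,0,0,0.05]]}}

```text
clock: 18.95
position: [553.6, 7.0, 25.7]
tcp_rot: [0.999, -0.033, 0.0, 0.0]
ft_force: [0.4, 0.3, -1.8]
width: 12.5
gripper_force: 70.9
```

{"fn": "apply_moves", "kwargs": {"plan": [[0,0,0,2,0,0.5,0.05],[0,0,0,2,0,0,0.05],[0,0,0,2,0,0,0.05],[0,0,0,0,0,0,0.05]]}}

```text
clock: 19.35
position: [554.3, 6.9, 24.0]
tcp_rot: [0.999, -0.032, -0.005, -0.0]
ft_force: [-17.7, -1.5, 9.9]
width: 12.6
gripper_force: 72.4
```

Middle panel is home, with a hard stop at 18 N. Release, then on to the third.

{"fn": "apply_moves", "kwargs": {"plan": [[0,0,0,-4.5,0,0,0.05],[0,0,0,0,0,0,0.35],[0,0,0,0,0,0,0.35],[0,0,0,0,0,0,0.35],[0,0,0,0,0,-30,0.35],[0,0,0,0,0,-48,0.35],[0,0,0,0,0,-48,0.35],[0,0,0,0,44,0,0.35]]}}

```text
clock: 20.15
position: [557.1, -34.9, 159.1]
tcp_rot: [1.0, -0.03, 0.007, 0.001]
ft_force: [1.2, -1.4, 0.2]
width: 29.8
gripper_force: 0.0
```

{"fn": "apply_moves", "kwargs": {"plan": [[0,0,0,0,44,0,0.45],[0,0,0,0,44,0,0.45],[0,0,0,0,44,0,0.45],[0,0,0,0,44,0,0.45],[0,0,0,0,44,0,0.45],[0,0,0,0,44,0,0.45],[0,0,0,0,44,0,0.45],[0,0,0,0,42,0,0.45]]}}

```text
clock: 20.95
position: [528.7, -388.4, 151.2]
tcp_rot: [0.999, -0.033, 0.0, 0.0]
ft_force: [0.7, -0.4, 0.4]
width: 38.2
gripper_force: 0.0
```

{"fn": "apply_moves", "kwargs": {"plan": [[0,0,-6.9,0,0,0,0.45],[0,0,0,0,0,0,0.45],[0,0,0,0,0,0,0.45]]}}

```text
clock: 21.25
position: [528.9, -385.7, 150.8]
tcp_rot: [1.0, 0.026, -0.0, -0.0]
ft_force: [-0.1, 0.3, 0.8]
width: 38.7
gripper_force: 0.0
```

```bash
python3 - <<'E'
from h import *
p=bot.snapshot("wrist")
hsv=cv2.cvtColor(p["color"],cv2.COLOR_RGB2HSV)
m=((hsv[:,:,1]<50)&(hsv[:,:,2]>90)).astype(np.uint8)
cs,_=cv2.findContours(m,cv2.RETR_EXTERNAL,cv2.CHAIN_APPROX_NONE)
for k in cs:
    if cv2.contourArea(k)<2000: continue
    W=np.array([onplane(p,q,8)[:2] for q in k[:,0]],np.float32)
    r=cv2.minAreaRect(W);print(cv2.boundingRect(k),np.round(r[0],1),np.round(r[1],0),round(r[2],1))
delta([528.4,-387.1,13.5])
E
```

```text
(224, 55, 58, 143) [ 566.3 -384.9] [120.  47.] 3.1
tcp [ 529.1 -385.4  150.9] toolx deg 3.05 down [-0.  0. -1.]
shift tool [ -0.8   1.8 137.4]
```

{"fn": "apply_moves", "kwargs": {"plan": [[0,0,0,-0.8,1.8,40,0.45],[0,0,0,0,0,45,0.45],[0,0,0,0,0,35,0.45],[0,0,0,0,0,15,0.45],[0,0,0,0,0,2,0.45],[0,0,0,0,0,0,0.45]]}}

```text
clock: 21.9
position: [529.1, -388.3, 15.4]
tcp_rot: [1.0, 0.028, 0.001, 0.001]
ft_force: [0.4, -0.9, 1.2]
width: 38.2
gripper_force: 0.0
```

{"fn": "apply_moves", "kwargs": {"plan": [[0,0,0,0,0,0,0.05],[0,0,0,0,0,0,0.05],[0,0,0,0,0,0,0.05],[0,0,0,0,0,0,0.05],[0,0,0,0,0,0,0.05]], "grip_force": 70}}

```text
clock: 22.4
position: [529.7, -389.4, 16.9]
tcp_rot: [1.0, 0.027, 0.002, 0.002]
ft_force: [-0.2, 1.4, 5.6]
width: 12.4
gripper_force: 70.4
```

{"fn": "apply_moves", "kwargs": {"plan": [[0,0,0,0,0,-20,0.05],[0,0,0,0,0,-30,0.05],[0,0,0,0,0,-35,0.05],[0,0,0,-9.5,-43.9,0,0.05],[0,0,0,-9.5,-43.9,0,0.05],[0,0,0,-9.5,-43.9,0,0.05],[0,0,0,-9.5,-43.9,0,0.05],[0,0,0,-9.5,-43.9,0,0.05]]}}

```text
clock: 23.2
position: [468.2, -170.2, 99.9]
tcp_rot: [1.0, 0.027, 0.001, 0.0]
ft_force: [0.3, -0.7, -1.7]
width: 12.5
gripper_force: 69.3
```

{"fn": "apply_moves", "kwargs": {"plan": [[0,0,0,-9.5,-43.9,0,0.05],[0,0,0,-9.5,-43.9,0,0.05],[0,0,0,-9.5,-43.9,0,0.05],[0,0,6.8,0,0,0,0.05],[0,0,0,0,0,0,0.05],[0,0,0,0,0,0,0.05]]}}

```text
clock: 23.8
position: [433.7, -42.1, 99.9]
tcp_rot: [1.0, -0.03, 0.001, 0.0]
ft_force: [-0.5, -0.5, -0.5]
width: 12.4
gripper_force: 69.3
```

```bash
python3 - <<'E'
from h import *
p=bot.snapshot("wrist");save("w9",p["color"]);delta(H(-136,-56,27));print(bot.state()["width"],inH(tool()[0]))
E
```

```text
tcp [433.7 -42.4  99.7] toolx deg -3.55 down [ 0.001 -0.001 -1.   ]
shift tool [ 0.8  0.  72.7]
12.152027251107324 [-136.9  -55.9]
```

View pics/w9.png

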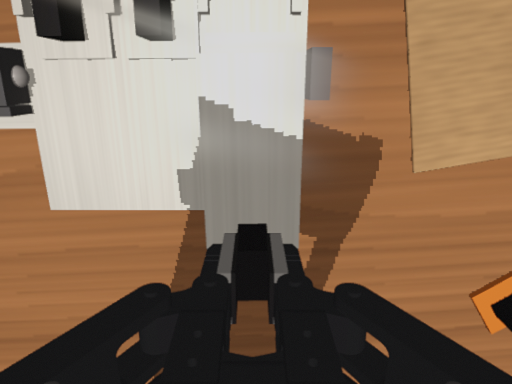

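Both placed panels sit level, tails at row 58 and blocks at (60,20) and (155,20). The third is held straight at columns 206–300 with the right bay ahead. Inserting it now.

{"fn": "apply_moves", "kwargs": {"plan": [[0,0,0.2,0,0,40,0.05],[0,0,0,0,0,23,0.05],[0,0,0,0,0,10,0.05],[0,0,0,0,0,0,0.05],[0,0,0,15,0,0,0.05],[0,0,0,15,0,0,0.05],[0,0,0,12,0,0,0.05],[0,0,0,0,0,0,0.05]]}}

```text
clock: 24.65
position: [476.7, -45.0, 26.6]
tcp_rot: [0.999, -0.033, 0.001, -0.0]
ft_force: [0.9, 2.2, -1.3]
width: 11.8
gripper_force: 71.5
```

{"fn": "apply_moves", "kwargs": {"plan": [[0,0,0,14,0,0,0.05],[0,0,0,14,0,0,0.05],[0,0,0,14,0,0,0.05],[0,0,0,12,0,0,0.05],[0,0,0,8,0,0,0.05],[0,0,0,5,0,0,0.05],[0,0,0,2,0,0,0.05],[0,0,0,0,0,0,0.05]]}}

```text
clock: 25.45
position: [543.8, -49.0, 26.1]
tcp_rot: [0.999, -0.033, 0.0, -0.0]
ft_force: [1.6, 2.4, -2.2]
width: 12.2
gripper_force: 71.3
```

```bash
python3 - <<'E'
from h import *
P=tool()[0];print(P,inH(P),bot.state()["ft_force"].round(1))
E
```

```text
[543.83262588 -48.98403167  26.08718793] [-26.6 -55.3] [ 1.6  2.4 -2.2]
```

{"fn": "apply_moves", "kwargs": {"plan": [[0,0,0,3,0,0.5,0.05],[0,0,0,3,0,0,0.05],[0,0,0,2,0,0,0.05],[0,0,0,2,0,0,0.05],[0,0,0,0,0,0,0.05]]}}

```text
clock: 25.95
position: [549.5, -49.3, 24.9]
tcp_rot: [0.999, -0.033, -0.005, -0.0]
ft_force: [-18.0, 1.3, 11.1]
width: 12.6
gripper_force: 73.0
```

{"fn": "apply_moves", "kwargs": {"plan": [[0,0,0,-4.5,0,0,0.05],[0,0,0,0,0,0,0.35],[0,0,0,0,0,0,0.35],[0,0,0,0,0,0,0.35],[0,0,0,0,0,-30,0.35],[0,0,0,0,0,-48,0.35],[0,0,0,0,0,-48,0.35],[0,0,0,0,0,0,0.35]]}}

```text
clock: 26.75
position: [554.4, -51.1, 159.5]
tcp_rot: [0.999, -0.034, 0.007, 0.002]
ft_force: [1.2, -0.5, 1.0]
width: 30.0
gripper_force: 0.0
```

{"fn": "apply_moves", "kwargs": {"plan": [[0,0,0,-8.8,-45.4,0,0.5],[0,0,0,-8.8,-45.4,0,0.5],[0,0,0,-8.8,-45.4,0,0.5],[0,0,0,-8.8,-45.4,0,0.5],[0,0,0,-8.8,-45.4,0,0.5],[0,0,0,-8.8,-45.4,0,0.5],[0,0,0,-8.8,-45.4,0,0.5],[0,0,0,-8.8,-45.4,0,0.5]]}}

```text
clock: 27.55
position: [503.2, 319.6, 151.5]
tcp_rot: [0.999, -0.034, 0.0, -0.0]
ft_force: [0.5, 0.1, 0.4]
width: 43.0
gripper_force: 0.0
```

{"fn": "apply_moves", "kwargs": {"plan": [[0,0,0,0,0,0,0.5],[0,0,0,0,0,0,0.5]]}}

```text
clock: 27.75
position: [503.0, 318.6, 151.1]
tcp_rot: [0.999, -0.032, 0.0, 0.0]
ft_force: [0.2, -0.4, 0.5]
width: 42.8
gripper_force: 0.0
```

```bash
python3 - <<'E'
from h import *
w=bot.snapshot("wrist")["color"];t=bot.snapshot("top")["color"]
t=cv2.resize(t[155:255,160:245],(512,602))[:384*602//602,:]
save("v12",np.hstack([w[:, :],np.zeros((384,4,3),np.uint8),cv2.resize(t[:, :],(280,384))]))
delta(H(-92,308,42))
E
```

```text
tcp [503.5 316.9 151.2] toolx deg -3.88 down [-0.    -0.001 -1.   ]
shift tool [ -1.2  -1.  109.2]
```

View pics/v12.png

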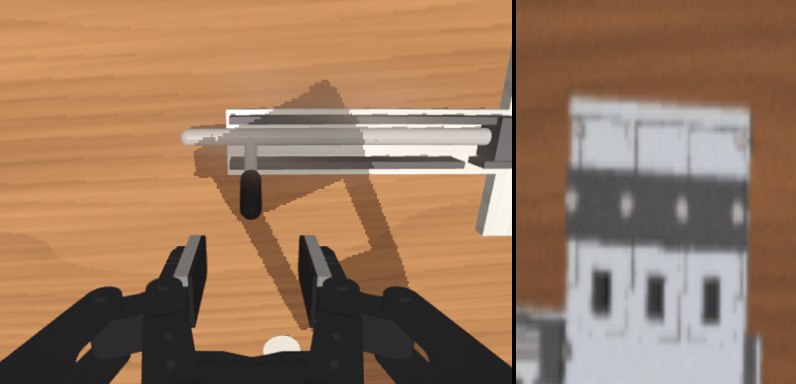

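All three panels are in their bays with blocks in line, at (600,292), (655,295) and (711,300) in the right half of the picture. The knob at (250,195) is centred under the fingers. I'll grip it.

{"fn": "apply_moves", "kwargs": {"plan": [[0,0,0,-1,-1,45,0.5],[0,0,0,0,0,40,0.5],[0,0,0,0,0,20,0.5],[0,0,0,0,0,4,0.5],[0,0,0,0,0,0,0.1],[0,0,0,0,0,0,0.1],[0,0,0,0,0,0,0.1],[0,0,0,0,0,0,0.1]], "grip_force": 25}}

```text
clock: 28.65
position: [503.7, 318.8, 44.1]
tcp_rot: [0.999, -0.034, 0.001, -0.0]
ft_force: [1.7, -2.1, 0.7]
width: 15.2
gripper_force: 25.6
```

{"fn": "apply_moves", "kwargs": {"plan": [[0,0,0,0,0,0,0.1],[0,0,0,3.9,0,-3.7,0.1],[0,0,0,4.4,0,-3.2,0.1],[0,0,0,4.6,0,-2.7,0.1],[0,0,0,0,0,0,0.1]]}}

```text
clock: 29.15
position: [515.3, 318.0, 52.1]
tcp_rot: [0.999, -0.034, -0.0, 0.0]
ft_force: [-2.1, 0.5, -4.3]
width: 14.7
gripper_force: 25.0
```

```bash
python3 - <<'E'
from h import *
P=tool()[0];print(P,inH(P));delta(H(inH(P)[0],128,P[2]))
E
```

```text
[515.28577485 317.99704711  52.11696855] [-79.1 309. ]
tcp [515.3 318.   52.1] toolx deg -3.85 down [-0.001 -0.    -1.   ]
shift tool [  0.3 181.    0. ]
```

{"fn": "apply_moves", "kwargs": {"plan": [[0,0,0,0,10,0,0.1],[0,0,0,0,25,0,0.1],[0,0,0,0,25,0,0.1],[0,0,0,0,25,0,0.1],[0,0,0,0,25,0,0.1],[0,0,0,0,25,0,0.1],[0,0,0,0,25,0,0.1],[0,0,0,0,10,0,0.1]]}}

```text
clock: 29.95
position: [504.3, 146.0, 52.0]
tcp_rot: [0.999, -0.034, 0.001, 0.0]
ft_force: [4.9, 0.7, -13.0]
width: 14.9
gripper_force: 24.8
```

{"fn": "apply_moves", "kwargs": {"plan": [[0,0,0,0,6,0,0.1],[0,0,0,0,4,0,0.1],[0,0,0,0,3,0,0.1],[0,0,0,0,0,0,0.1],[0,0,0,0,0,0,0.1]]}}

```text
clock: 30.45
position: [503.8, 138.8, 52.0]
tcp_rot: [0.999, -0.034, 0.001, -0.003]
ft_force: [7.6, 17.1, -15.9]
width: 15.1
gripper_force: 25.1
```

Shut against its stop (17 N). I'll ease off and lower the handle along its arc.

{"fn": "apply_moves", "kwargs": {"plan": [[0,0,0,-4.8,-2,2.5,0.1],[0,0,0,-4.5,0,2.9,0.1],[0,0,0,-4.2,0,3.4,0.1],[0,0,0,-3.9,0,3.7,0.1],[0,0,0,-3.4,0,4.2,0.1],[0,0,0,-3.1,0,4.4,0.1],[0,0,0,-2.5,0,4.7,0.1],[0,0,0,0,0,0,0.1]]}}

```text
clock: 31.25
position: [478.5, 140.8, 28.0]
tcp_rot: [0.999, -0.033, 0.002, -0.001]
ft_force: [-0.9, 8.1, 4.2]
width: 14.6
gripper_force: 27.0
```

{"fn": "apply_moves", "kwargs": {"plan": [[0,0,0,-1,0,2.5,0.1],[0,0,0,-0.5,0,2.5,0.1],[0,0,0,0,0,0,0.1]]}}

```text
clock: 31.55
position: [476.4, 140.9, 22.9]
tcp_rot: [0.999, -0.033, 0.001, -0.001]
ft_force: [-2.0, 8.3, 4.0]
width: 15.5
gripper_force: 26.7
```

{"fn": "apply_moves", "kwargs": {"plan": [[0,0,0,0,0,0,0.5],[0,0,0,0,0,0,0.5],[0,0,0,0,0,0,0.5],[0,0,0,0,0,0,0.5],[0,0,0,-5,0,-30,0.5],[0,0,0,0,0,-48,0.5],[0,0,0,0,0,-48,0.5],[0,0,0,-40,0,0,0.5]]}}

```text
clock: 32.35
position: [438.8, 141.9, 155.4]
tcp_rot: [0.999, -0.034, 0.009, -0.001]
ft_force: [1.0, -0.1, 0.7]
width: 43.0
gripper_force: 0.0
```

{"fn": "apply_moves", "kwargs": {"plan": [[0,0,0,-40,30,0,0.5],[0,0,0,0,40,-20,0.5],[0,0,0,0,0,-20,0.5],[0,0,0,0,0,0,0.5]]}}

```text
clock: 32.75
position: [387.5, 73.9, 190.0]
tcp_rot: [0.999, -0.035, 0.003, 0.0]
ft_force: [1.3, -0.4, 0.9]
width: 42.7
gripper_force: 0.0
```

```bash
python3 - <<'E'
from h import *
save("v13",bot.snapshot("wrist")["color"],(0,0,512,300),1.5)
P=tool()[0];print(P)
E
```

```text
[386.84832911  74.43798262 188.65533719]
```

View pics/v13.png

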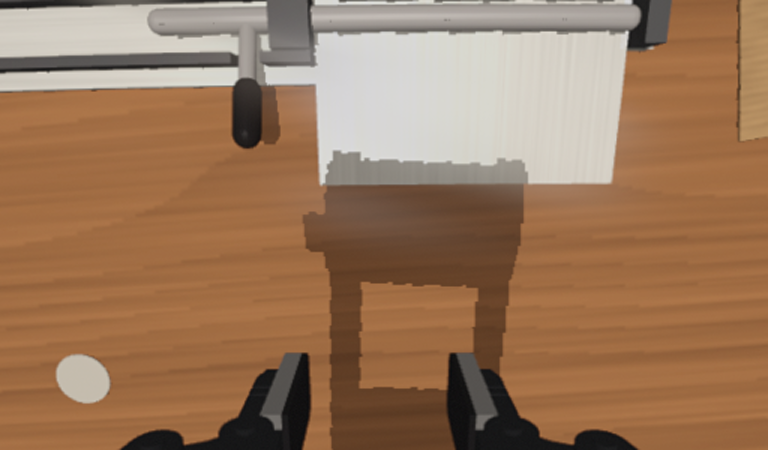

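The picture shows the bolt across all the bay mouths up to the keeper at (640,17), with the handle down in the notch at (247,60). Just before release the knob sat at the same pose (140.9 against 140.7 at the start), pressed 8 N towards shut, so the bolt is fully home. I'll hand in the job.

```bash
python3 -c "
from plant import bot
print(bot.finish_job())"
```

```text
the job is handed in; nothing more can be done
None
```

The job is handed in at about 33 s on the robot's clock: all three panels are fully home in their own bays, the bolt is shut behind them with its handle down in the notch, and I never moved near the bottle or the tin.

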